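Slacken the frame-corner clamp and slide its strap off the corner

ROBOT

A 6-joint arm with a two-finger parallel gripper is mounted at the origin on the work surface. World frame = base frame: x ahead of the robot, y to its left, z up, the work surface at z = 0. Lengths are in m, angles in rad, forces in N, time in s.
With the tool pointing down it reaches from about 0.25 to 0.85 m from the base axis. Payload 12.5 kg.
Tool frame: the origin (TCP) lies at the very end of the fingers, on their centre line; the grasp point (between the pads) lies 19 mm behind it; z points along the fingers, y is the line along which they close (so a half turn about z gives the same grasp; the last joint's range is limited). The gripper opens to 93 mm and grips with 3 to 60 N. Pads are 15 mm wide; open, the fingers measure 128 mm over their backs; the gripper's body (75 mm by 188 mm) begins 65 mm behind the grasp point.
Start: joints at [-0.085, 0.351, 1.652, -0, 1.139, -0.085], TCP at [0.55, 0, 0.219] pointing down, gripper open.
Joint ranges: [-2.75, 2.75], [-0.79, 2.1], [0.01, 2.65], [-1.57, 4.71], [0.07, 3.14], [-2.87, 2.87]. Speed limits (rad/s): [2.22, 2.22, 2.79, 3.14, 3.14, 3.14].

INTERFACE

Orientations are given as a rotation vector (axis times angle).
In Python, from plant import get_obs, camera, camera_model, ticket gives the robot as it stands. The module is installed in compiled form; this text tells all that it offers.
- The arm moves only by the tool move_arm, never from a script. Its argument "commands" is a list of rows, each a list of 3 entries, a list of its own where there are three numbers: the shift along the world's x, y, z in mm, then the turn about the world's z in degrees, then the opening, from 0 (shut) to 1 (fully open). A call has 1 to 20 rows; each row is the pose to reach, as a shift and turn from the pose commanded when the call began; what a row does not reach only later rows make up. A row lasts 1/8 s, in which the tool goes at most 62.5 mm and 10.7 degrees, less where a joint would pass 70% of its speed; a pose out of reach is approached as far as the arm can. A call with a gripper value outside its range is refused whole. The fingers move at their own pace and stop on an object; "force" is the grip in N (left out, the last holds). Time passes only in rows, so rows that repeat a pose let the fingers close. It gives the time, the measured TCP pose, the force, the opening and the grip force at its end, in the units of the state.
- get_obs(): the state, without advancing time (a new reading comes with each control period).
- camera(name): name is "scene" or "side" or "wrist"; returns the picture (420x560x3 uint8, red, green, blue); there is no depth.
- camera_model(name): a dict with "K" (3x3 intrinsics, pixels), "cam_to_world" (4x4, takes a point from camera to world coordinates). Camera axes: x right, y up, looking along -z (the intrinsics and any distortion apply to the point x, -y, -z); pixel columns grow to the right and rows downward; lengths in m; the calibration is good to about 2 mm. A picture is of the moment at which its call begins: read the wrist's pose just before it. camera_model takes no time and is no camera call; for the wrist camera it gives the pose at the moment of the call.
- ticket.close_job(): hands the job in; it is judged then, once.
The state is a dict: "time_s": time; "qpos": joint angles; "joint_velocities": joint speeds; "joint_efforts": joint torques, N m; "eef_pos": TCP position; "eef_rot": TCP orientation; "wrist_force": force on the tool from outside, world axes, zero at the start; "wrist_torque": the same for the moment, N m; "gripper_width": opening from 0.0 (shut) to 1.0 (fully open); "grasp_force": force on a finger pad.
Only numpy, scipy, OpenCV 4.12 (cv2) and the standard library are available. Lean on these libraries where they do the work, as an engineer would, in place of code of your own. Each camera call takes 0.05 s, during which the arm holds its last target. There are 200 camera calls.

TASK

Two strap clamps stand on the framer's bench; one of them holds a mitred wooden frame corner. On that clamp, with the gripper kept shut and only pushing gently with the fingertips (grasp, pinch and lift nothing), roll the big knurled wheel anticlockwise seen from above by two full turns, to within a quarter turn, and then push the strap's upright lug straight back towards the wheel, to the end of its travel, so that the corner lies uncovered. The frame corner stays where it lies, and the other clamp and everything else on the bench are left alone.

Things in the scene. Friction and masses are not known exactly. Their poses are not given: they have to be found in the camera images.
- clamp: Clamp with the frame corner: base plate 255 x 140 x 12 mm fixed to the bench. Origin on the bench under the wheel's axis; x points along the strap to its nose and the corner, z up. Base from x = -80 to 175 mm. Steel strap 40 mm wide along x, top 39 mm above the bench. The wheel's stud, 14 mm thick, ends 110 mm up. At wheel height the air round the rim is free. The identical other clamp is empty.
- clamp_wheel (a joint): Wheel of that clamp, rad: 0 at start (tight, blocked clockwise), grows anticlockwise from above; 12.57 = two turns. Stays where left; about 1 N along the rim turns it. Upright axis through the clamp's origin. Disc 90 mm across over 24 ridges (5 mm wide, 2.5 mm proud), too wide to grip, rim 72 to 98 mm above the bench; climbs 2 mm a turn. Below it a 32 mm thick sleeve.
- clamp_hub (a point): Centre of that wheel, on its axis, half-way up its thickness (85 mm above the bench when tight; rises with it).
- clamp_index (a point): End of the dark radial groove on that wheel's top face, 38 mm from its axis: turns with the wheel; the only mark on it by which turns can be counted by eye. At 0 turn it points along the clamp's x axis.
- clamp_strap (a joint): Slide of that clamp's strap, m: 0 at the start, nose over the corner; grows as the strap goes back (clamp -x); 0.045 at its end stop. Friction about 4 N; it stays where it is left. It must not be moved before the wheel has been loosened.
- clamp_lug (a point): Middle of the outer face (clamp +x side) of the strap's upright lug, a plate 40 mm wide (clamp y), 8 mm thick, standing on the strap's nose end from 39 to 66 mm above the bench; at start this face is 100 mm from the wheel's axis. Push it towards the wheel (clamp -x). Lug and strap pass under the wheel's rim.
- corner_tip (a point): Outer point of the loose mitred wooden frame corner (two legs 115 x 34 x 20 mm at right angles), on its top face, 32 mm above the bench. It lies flat on the clamp's base with this point under the strap's nose (about 27 mm of overlap) and its legs opening away from the wheel. About 0.2 kg, not fastened.
- spare_hub (a point): Centre of the knurled wheel of the other, identical clamp that holds no frame corner, 85 mm above the bench. Leave alone.
- spare_index (a point): End of the dark groove on the spare clamp's wheel; it must not move.
- spare_lug (a point): Outer face of the spare clamp's lug; it must not move.
- brad_tin: Small steel tin 34 mm across, 24 mm high, standing on the base of the clamp with the corner, beside the strap, under the wheel's rim; origin at its underside. Leave alone.
- offcut: Wooden offcut 45 x 22 x 22 mm on the spare clamp's base; origin at its underside. Leave alone.
- sample: Dark wooden sample corner lying on the bench beyond the clamps (legs 100 x 30 x 18 mm); origin under its outer point. Leave alone.
- hammer: Hammer lying beyond the clamps. Leave alone.
- driver: Screwdriver lying on the bench on the robot's right of the clamps. Leave alone.
- glue: White glue bottle 56 mm across, 130 mm high, standing beyond the clamps; origin at its underside. Leave alone.
- tape: Tape measure 65 x 38 x 60 mm standing beyond the clamps; origin at its underside. Leave alone.
There are look-alikes about, which are no part of the job. What is shaped like the part that bears corner_tip but orange or turquoise is not meant.

How it is judged:
By the outcome, as a careful person would: the job done as asked, in the order asked, and still so for the second after the job is handed in, with the robot touching nothing.
It also fails if it takes over 58 s, if anything falls off the work surface, if the arm or the gripper's body presses on something with over 40 N, if the wrist force passes 120 N, or if a joint passes its speed limit or range.

## Working session

There is one attempt and no reset: what is moved stays moved. The work goes in short steps, Python scripts to look and compute and a tool call to move; the robot and the scene stay as the last step left them, time stands still between calls to the robot, and variables do not carry over. Pictures are saved under pics/ and viewed, at most 10 in all, crops included, and the job is handed in when it is done.

Besides the shell and the picture viewer there is one more tool, called after "Request:" in YAML: its name, and indented under it one key for each argument. move_arm: Moves the arm, as the interface text tells. Its arguments: {"type":"object","properties":{"commands":{"type":"array","items":{"type":"array"}},"force":{"type":"number"}},"required":["commands"]}

```bash
mkdir -p pics; cat > h.py <<'E'
import numpy as np, cv2
from plant import get_obs, camera, camera_model, ticket
def snap(n,f):
    m=camera_model(n); im=camera(n); cv2.imwrite('pics/'+f+'.png',im[:,:,::-1]); np.savez('pics/'+f+'.npz',K=m['K'],T=m['cam_to_world']); 
    return im
def ld(f):
    d=np.load('pics/'+f+'.npz'); return d['K'],d['T']
def ray(f,u,v):
    K,T=ld(f); p=np.linalg.inv(K)@[u,v,1]; d=T[:3,:3]@[p[0],-p[1],-p[2]]; return T[:3,3],d/np.linalg.norm(d)
def atz(f,u,v,z):
    o,d=ray(f,u,v); return o+d*(z-o[2])/d[2]
def tri(l):
    A=0;b=0
    for f,u,v in l:
        o,d=ray(f,u,v);P=np.eye(3)-np.outer(d,d);A=A+P;b=b+P@o
    return np.linalg.solve(A,b)
def proj(f,X):
    K,T=ld(f); c=T[:3,:3].T@(np.array(X)-T[:3,3]); p=K@[c[0],-c[1],-c[2]]; return p[:2]/p[2]
E
python3 - <<'E'
from h import *
for n in ('scene','side'): snap(n,n+'0'); m=camera_model(n); print({k:v for k,v in m.items()})
o=get_obs(); print(o['time_s'],o['eef_pos'],o['eef_rot'])
E
```

```text
{'K': array([[541.76304832,   0.        , 278.83319755],
       [  0.        , 541.76304832, 218.46381433],
       [  0.        ,   0.        ,   1.        ]]), 'cam_to_world': array([[-0.72937075, -0.54545107,  0.4129182 ,  1.12046003],
       [ 0.68410634, -0.5779014 ,  0.44500391,  0.59738338],
       [-0.00410185,  0.60705279,  0.79465092,  1.19438698],
       [ 0.        ,  0.        ,  0.        ,  1.        ]])}
{'K': array([[439.57332446,   0.        , 273.75730711],
       [  0.        , 439.57332446, 202.52249857],
       [  0.        ,   0.        ,   1.        ]]), 'cam_to_world': array([[-0.94211081,  0.21177473, -0.25995899,  0.26908428],
       [-0.33466302, -0.64172774,  0.69006244,  0.70697642],
       [-0.02068511,  0.73711395,  0.67545182,  0.78031717],
       [ 0.        ,  0.        ,  0.        ,  1.        ]])}
0.1 [5.49696876e-01 3.84781800e-05 2.18168938e-01] [-2.22091919e+00 -2.22088400e+00  1.04166260e-03]
```

View pics/scene0.png

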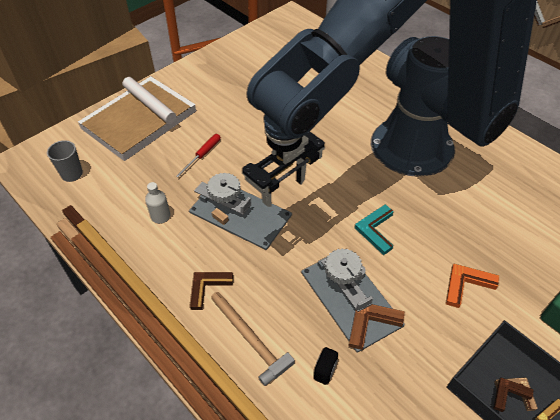

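View pics/side0.png

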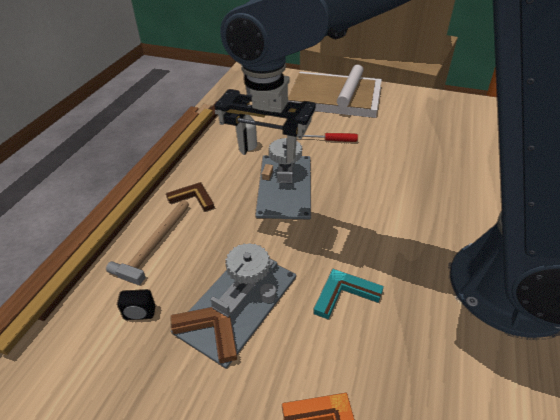

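In the scene view, the clamp holding the brown corner has its wheel at about (343,265) and the corner at (375,322). In the side view these are at (248,262) and (205,330). The spare clamp, with the offcut, is at scene (223,187). The turquoise corner (378,230), the orange one (470,285) and the dark sample (208,288) all lie off the clamps, so they are not meant. I'll confirm with an enlarged crop.

```bash
python3 - <<'E'
from h import *
a=cv2.imread('pics/scene0.png')[225:365,290:420]; b=cv2.imread('pics/side0.png')[230:370,165:305]
a=cv2.resize(a,(390,420),interpolation=cv2.INTER_CUBIC); b=cv2.resize(b,(410,410),interpolation=cv2.INTER_CUBIC)
c=np.zeros((420,800,3),np.uint8); c[:,:390]=a; c[:410,390:]=b; cv2.imwrite('pics/crop0.png',c)
E
```

```text
(no output)
```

View pics/crop0.png

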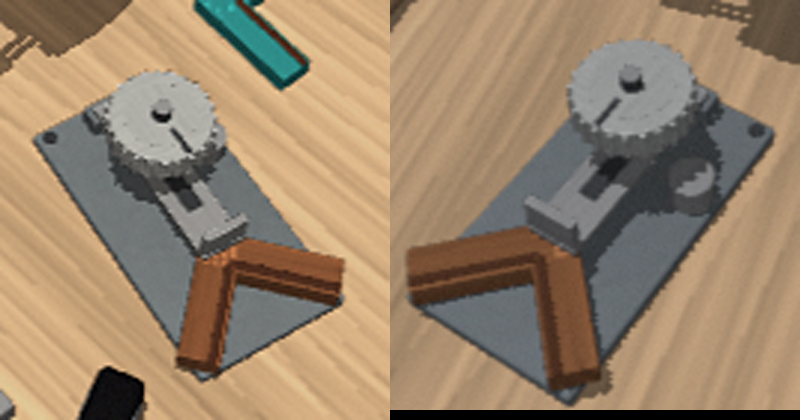

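The crop confirms the brown corner under the strap nose. The groove points towards the nose, and the brad tin is at side crop (693,185). Next I'll measure.

```bash
python3 - <<'E'
from h import *
S=lambda u,v:('scene0',290+u/3,225+v/3)
D=lambda u,v:('side0',165+(u-390)/2.929,230+v/2.929)
print('stud top',tri([S(163,105),D(630,69)]), atz(*S(163,105),.11),atz(*D(630,69),.11))
print('groove',tri([S(188,152),D(601,120)]),atz(*S(188,152),.098),atz(*D(601,120),.098))
print('base', [atz(*S(*p),.012).round(4) for p in((35,137),(205,380),(342,300))],[atz(*D(*p),.012).round(4) for p in((773,130),(568,400),(409,297))])
print('lug top outer',[atz(*S(*p),.066).round(4) for p in((202,243),(246,222))],[atz(*D(*p),.066).round(4) for p in((527,205),(580,238))])
print('tin',atz(*D(693,180),.036))
E
```

```text
stud top [0.52757733 0.18547972 0.11072464] [0.52874615 0.18770538 0.11      ] [0.5274545  0.18190655 0.11      ]
groove [0.53588007 0.22143881 0.09358162] [0.54027465 0.22641263 0.098     ] [0.5336001  0.22050164 0.098     ]
base [array([0.5785, 0.0979, 0.012 ]), array([0.6374, 0.3438, 0.012 ]), array([0.5077, 0.3734, 0.012 ])] [array([0.4409, 0.1267, 0.012 ]), array([0.499 , 0.3715, 0.012 ]), array([0.6304, 0.3396, 0.012 ])]
lug top outer [array([0.5767, 0.2784, 0.066 ]), array([0.5378, 0.2897, 0.066 ])] [array([0.5646, 0.2792, 0.066 ]), array([0.5209, 0.2913, 0.066 ])]
tin [0.4753982 0.204773  0.036    ]
```

Request:
move_arm:
  commands:
    - [[0,30,10],0,0]
    - [[-10,70,20],0,0]
    - [[-20,110,30],0,0]
    - [[-20,110,30],0,0]
    - [[-20,110,30],0,0]
    - [[-20,110,30],0,0]
  force: 10

```text
time_s: 0.85
eef_pos: [0.5301, 0.1091, 0.2482]
eef_rot: [-2.222, -2.22, 0.001]
wrist_force: [-0.7, -0.8, 1.1]
gripper_width: 0.407
grasp_force: 0.0
```

```bash
python3 - <<'E'
from h import *
snap('wrist','w1');K,T=ld('w1');print(T.round(3)); 
o=get_obs();print(o['time_s'],o['eef_pos'],o['qpos'],o['wrist_force'],o['gripper_width'])
c=cv2.resize(cv2.imread('pics/w1.png'),(800,600),interpolation=cv2.INTER_CUBIC);cv2.imwrite('pics/w1b.png',c)
for z in(.11,.085):print(proj('w1',(.528,.186,z)))
E
```

```text
[[ 1.     0.002  0.     0.529]
 [-0.002  0.955  0.295  0.192]
 [ 0.001 -0.295  0.955  0.414]
 [ 0.     0.     0.     1.   ]]
0.9 [0.53008384 0.10912012 0.24823729] [ 1.17039082e-01  3.05608125e-01  1.63866139e+00 -9.81731179e-05
  1.19799709e+00  1.18244249e-01] [-0.49234883  0.28253113 -0.4746036 ] 0.35873231463085725
[278.23217765 118.99908123]
[278.33328776 118.50537983]
```

View pics/w1b.png

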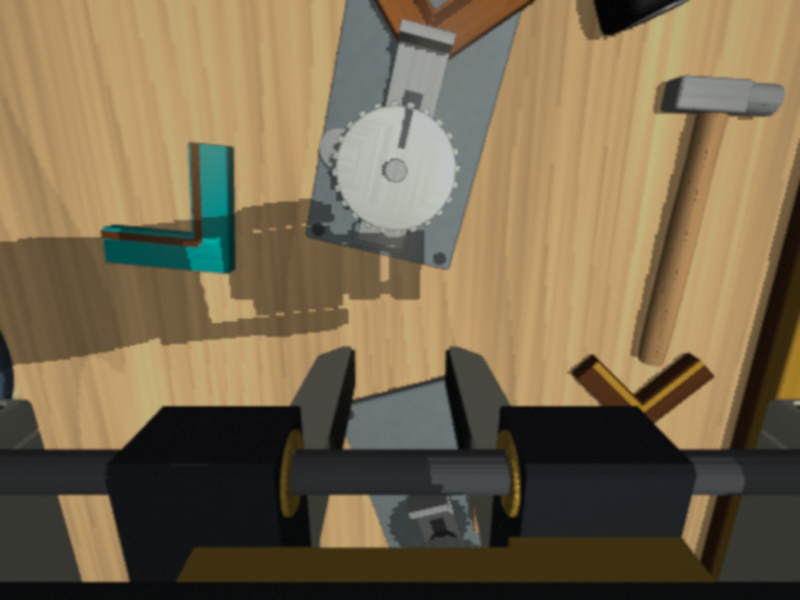

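The wrist view is almost straight above the wheel. The stud is at (396,170) in the enlarged picture, within 1 px of my estimate (0.528, 0.186), and the groove points to the lug. The tin lies under the rim on the left at (330,145), and the spare clamp is at the bottom. I'll turn the tool so a fingertip corner points at the rim, and check the clearance to the spare clamp before going down.

Request:
move_arm:
  commands:
    - [[-2,2,0],-10,0]
    - [[-2,2,0],-20,0]
    - [[-2,2,0],-30,0]
    - [[-2,2,0],-40,0]
    - [[-2,2,0],-50,0]
    - [[-2,2,0],-60,0]
    - [[-2,2,0],-67,0]
    - [[-2,2,0],-67,0]

```text
time_s: 1.9
eef_pos: [0.5281, 0.1114, 0.2484]
eef_rot: [3.079, 0.626, -0.001]
wrist_force: [-0.0, -0.2, -0.6]
gripper_width: 0.005
grasp_force: 0.0
```

```bash
python3 - <<'E'
from h import *
o=get_obs();print(o['time_s'],o['eef_pos'],o['qpos'],o['wrist_force'],o['gripper_width'])
print('spare stud',tri([('scene0',224,179),('side0',286,145)]),atz('w1',306,371,.1),'nose edge',atz('w1',280,270,.012))
# index readout: polar-unwrap the wheel's top from the wrist/scene view
print(camera_model('wrist')['cam_to_world'].round(3))
E
```

```text
1.9 [0.52809976 0.11141319 0.24843356] [ 1.21683898e-01  3.02490740e-01  1.64243698e+00 -5.18786669e-05
  1.19698375e+00  1.29109818e+00] [-0.007865   -0.21300893 -0.59866386] 0.005227240962821452
spare stud [ 0.57272083 -0.20692556  0.10669562] [ 0.56281283 -0.12825449  0.1       ] nose edge [ 0.52941876 -0.0304262   0.012     ]
[[ 0.39   0.88   0.271  0.603]
 [-0.921  0.372  0.115  0.144]
 [ 0.    -0.294  0.956  0.414]
 [ 0.     0.     0.     1.   ]]
```

Request:
move_arm:
  commands:
    - [[0,0,-50],0,0]
    - [[0,0,-100],0,0]
    - [[0,0,-140],0,0]
    - [[0,0,-166],0,0]
    - [[0,5,-166],0,0]
    - [[0,8,-166],0,0]
    - [[0,10,-166],0,0]
    - [[0,10,-166],0,0]

```text
time_s: 2.9
eef_pos: [0.5284, 0.1223, 0.0835]
eef_rot: [3.078, 0.627, 0.002]
wrist_force: [-0.5, 0.7, -0.9]
gripper_width: 0.005
grasp_force: 0.0
```

Request:
move_arm:
  commands:
    - [[0,1,0],0,0]
    - [[0,2,0],0,0]
    - [[0,2,0],0,0]

```text
time_s: 3.28
eef_pos: [0.5281, 0.1238, 0.0828]
eef_rot: [3.078, 0.627, 0.0]
wrist_force: [0.2, -2.7, 1.5]
gripper_width: 0.003
grasp_force: 1.0
```

```bash
python3 - <<'E'
from h import *
o=get_obs();print(o['time_s'],o['eef_pos'],o['wrist_force'])
snap('scene','s2');snap('side','d2')
a=cv2.imread('pics/s2.png')[200:320,280:400]; b=cv2.imread('pics/d2.png')[200:320,190:310]
cv2.imwrite('pics/c2.png',cv2.resize(np.hstack([a,b]),(800,400),interpolation=cv2.INTER_CUBIC))
E
```

```text
3.275 [0.52806594 0.12384557 0.08275138] [ 0.2007577  -2.65617895  1.47800213]
```

View pics/c2.png

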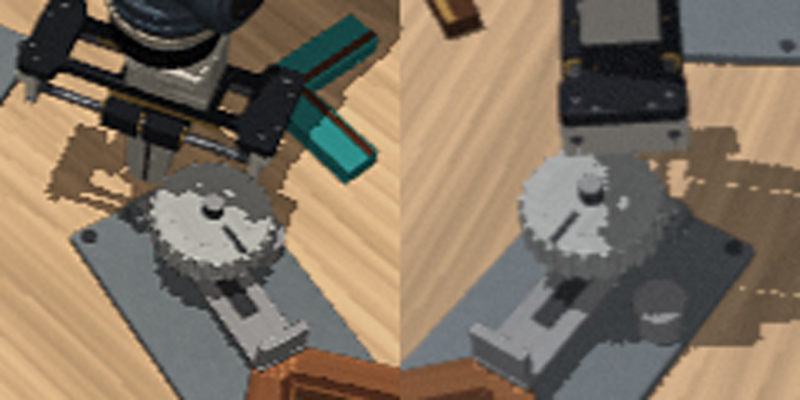

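The finger meets the rim at R of about 62 mm, as calculated, with a 2.7 N force reading. The groove has not moved. I'll print the arc table and run the first stroke.

```bash
python3 - <<'E'
import numpy as np
for R in (61.5,):
  print([[[int(round(R*np.cos(p))),int(round(R*np.sin(p)+62)),0],int(round(np.degrees(p)+90)),0] for p in np.radians(np.arange(-80,91,10))])
E
```

```text
[[[11, 1, 0], 10, 0], [[21, 4, 0], 20, 0], [[31, 9, 0], 30, 0], [[40, 15, 0], 40, 0], [[47, 22, 0], 50, 0], [[53, 31, 0], 60, 0], [[58, 41, 0], 70, 0], [[61, 51, 0], 80, 0], [[62, 62, 0], 90, 0], [[61, 73, 0], 100, 0], [[58, 83, 0], 110, 0], [[53, 93, 0], 120, 0], [[47, 102, 0], 130, 0], [[40, 109, 0], 140, 0], [[31, 115, 0], 150, 0], [[21, 120, 0], 160, 0], [[11, 123, 0], 170, 0], [[0, 124, 0], 180, 0]]
```

Request:
move_arm:
  commands:
    - [[11,1,0],10,0]
    - [[21,4,0],20,0]
    - [[31,9,0],30,0]
    - [[40,15,0],40,0]
    - [[47,22,0],50,0]
    - [[53,31,0],60,0]
    - [[53,31,0],60,0]

```text
time_s: 4.25
eef_pos: [0.5812, 0.1555, 0.0825]
eef_rot: [-2.354, -2.081, -0.001]
wrist_force: [0.6, 0.5, 0.5]
gripper_width: 0.008
grasp_force: 0.4
```

```bash
cat >> h.py <<'E'
def idx(f,h=.098,hub=(.528,.186)):
    "groove angle (deg, world) from dark pixels on the wheel's top, by darkness along each radius"
    im=cv2.imread('pics/'+f+'.png',0).astype(np.float32); A=np.arange(0,360,2); r=np.linspace(.016,.037,15)
    uv=np.array([[proj(f,(hub[0]+q*np.cos(a),hub[1]+q*np.sin(a),h)) for q in r] for a in np.radians(A)],np.float32)
    s=cv2.remap(im,uv[...,0],uv[...,1],cv2.INTER_LINEAR); loc=s-np.maximum(np.roll(s,6,0),np.roll(s,-6,0))
    k=loc.mean(1); j=np.argsort(k)[:5]; return list(zip(A[j].tolist(),k[j].round().tolist()))
E
python3 - <<'E'
from h import *
print(idx('s2'),idx('d2'))
snap('scene','s3');snap('side','d3');print(idx('s3',.0983),idx('d3',.0983))
E
```

```text
[(74, -111.0), (72, -102.0), (76, -98.0), (70, -82.0), (78, -67.0)] [(78, -91.0), (80, -90.0), (76, -84.0), (82, -71.0), (74, -65.0)]
[(106, -90.0), (108, -85.0), (104, -80.0), (110, -60.0), (102, -56.0)] [(114, -77.0), (112, -76.0), (110, -65.0), (116, -62.0), (26, -44.0)]
```

The readout works. The wheel turned about 33° for 60° of travel, so the finger slips. I'll press 1.5 mm deeper.

```bash
python3 - <<'E'
import numpy as np
R=60
print([[[int(round(R*np.cos(p)-53)),int(round(R*np.sin(p)+31)),0],int(round(np.degrees(p)+30)),0] for p in np.radians(np.arange(-30,91,10))])
E
```

```text
[[[-1, 1, 0], 0, 0], [[3, 10, 0], 10, 0], [[6, 21, 0], 20, 0], [[7, 31, 0], 30, 0], [[6, 41, 0], 40, 0], [[3, 52, 0], 50, 0], [[-1, 61, 0], 60, 0], [[-7, 70, 0], 70, 0], [[-14, 77, 0], 80, 0], [[-23, 83, 0], 90, 0], [[-32, 87, 0], 100, 0], [[-43, 90, 0], 110, 0], [[-53, 91, 0], 120, 0]]
```

Request:
move_arm:
  commands:
    - [[-1,1,0],0,0]
    - [[3,10,0],10,0]
    - [[6,21,0],20,0]
    - [[7,31,0],30,0]
    - [[6,41,0],40,0]
    - [[3,52,0],50,0]
    - [[-1,61,0],60,0]
    - [[-1,61,0],60,0]

```text
time_s: 5.35
eef_pos: [0.5801, 0.2166, 0.0829]
eef_rot: [1.0, 2.977, 0.002]
wrist_force: [3.8, 2.5, -0.3]
gripper_width: 0.007
grasp_force: 2.1
```

```bash
python3 - <<'E'
from h import *
snap('scene','s4');snap('side','d4');print(idx('s4',.0985),idx('d4',.0985))
E
```

```text
[(166, -65.0), (164, -62.0), (168, -60.0), (274, -55.0), (276, -55.0)] [(172, -52.0), (174, -49.0), (170, -46.0), (176, -42.0), (168, -33.0)]
```

Now it is geared 1:1 at about 4 N. I'll build the remaining strokes.

```bash
cat > t.py <<'E'
import numpy as np,sys
def rows(s,l):
    P=lambda R,p:np.array([R*np.cos(np.radians(p)),R*np.sin(np.radians(p))])
    return [[[*map(int,np.round(P(*q)-P(*s))),0],int(q[1]-s[1]),0] for q in l]
E
python3 - <<'E'
from t import rows
a=lambda x,y,s:range(x,y,s)
print('A',rows((60,30),[(60,p) for p in a(40,121,10)]+[(66,120),(72,120)]+[(72,p) for p in a(110,31,-10)]))
print('B',rows((72,40),[(72,p) for p in a(30,-151,-10)]))
print('C',rows((72,-150),[(66,-150),(60,-150)]+[(60,p) for p in a(-140,31,10)]))
E
```

```text
A [[[-6, 9, 0], 10, 0], [[-13, 16, 0], 20, 0], [[-22, 22, 0], 30, 0], [[-31, 26, 0], 40, 0], [[-42, 29, 0], 50, 0], [[-52, 30, 0], 60, 0], [[-62, 29, 0], 70, 0], [[-72, 26, 0], 80, 0], [[-82, 22, 0], 90, 0], [[-85, 27, 0], 90, 0], [[-88, 32, 0], 90, 0], [[-77, 38, 0], 80, 0], [[-64, 41, 0], 70, 0], [[-52, 42, 0], 60, 0], [[-39, 41, 0], 50, 0], [[-27, 38, 0], 40, 0], [[-16, 32, 0], 30, 0], [[-6, 25, 0], 20, 0], [[3, 16, 0], 10, 0]]
B [[[7, -10, 0], -10, 0], [[13, -22, 0], -20, 0], [[16, -34, 0], -30, 0], [[17, -46, 0], -40, 0], [[16, -59, 0], -50, 0], [[13, -71, 0], -60, 0], [[7, -82, 0], -70, 0], [[0, -93, 0], -80, 0], [[-9, -101, 0], -90, 0], [[-19, -109, 0], -100, 0], [[-31, -114, 0], -110, 0], [[-43, -117, 0], -120, 0], [[-55, -118, 0], -130, 0], [[-68, -117, 0], -140, 0], [[-80, -114, 0], -150, 0], [[-91, -109, 0], -160, 0], [[-101, -101, 0], -170, 0], [[-110, -93, 0], -180, 0], [[-118, -82, 0], -190, 0]]
C [[[5, 3, 0], 0, 0], [[10, 6, 0], 0, 0], [[16, -3, 0], 10, 0], [[24, -10, 0], 20, 0], [[32, -16, 0], 30, 0], [[42, -20, 0], 40, 0], [[52, -23, 0], 50, 0], [[62, -24, 0], 60, 0], [[73, -23, 0], 70, 0], [[83, -20, 0], 80, 0], [[92, -16, 0], 90, 0], [[101, -10, 0], 100, 0], [[108, -3, 0], 110, 0], [[114, 6, 0], 120, 0], [[119, 15, 0], 130, 0], [[121, 26, 0], 140, 0], [[122, 36, 0], 150, 0], [[121, 46, 0], 160, 0], [[119, 57, 0], 170, 0], [[114, 66, 0], 180, 0]]
```

Request:
move_arm:
  commands:
    - [[-6,9,0],10,0]
    - [[-13,16,0],20,0]
    - [[-22,22,0],30,0]
    - [[-31,26,0],40,0]
    - [[-42,29,0],50,0]
    - [[-52,30,0],60,0]
    - [[-62,29,0],70,0]
    - [[-72,26,0],80,0]
    - [[-82,22,0],90,0]
    - [[-85,27,0],90,0]
    - [[-88,32,0],90,0]
    - [[-77,38,0],80,0]
    - [[-64,41,0],70,0]
    - [[-52,42,0],60,0]
    - [[-39,41,0],50,0]
    - [[-27,38,0],40,0]
    - [[-16,32,0],30,0]
    - [[-6,25,0],20,0]
    - [[3,16,0],10,0]

```text
time_s: 7.82
eef_pos: [0.5833, 0.2318, 0.0823]
eef_rot: [-0.748, -3.051, 0.001]
wrist_force: [-0.9, -0.3, 0.3]
gripper_width: 0.006
grasp_force: 0.0
```

```bash
python3 - <<'E'
from h import *
snap('scene','s5');snap('side','d5');print(idx('s5',.099),idx('d5',.099))
E
```

```text
[(270, -88.0), (268, -88.0), (146, -76.0), (272, -75.0), (144, -75.0)] [(258, -49.0), (256, -49.0), (260, -43.0), (254, -41.0), (262, -31.0)]
```

Request:
move_arm:
  commands:
    - [[7,-10,0],-10,0]
    - [[13,-22,0],-20,0]
    - [[16,-34,0],-30,0]
    - [[17,-46,0],-40,0]
    - [[16,-59,0],-50,0]
    - [[13,-71,0],-60,0]
    - [[7,-82,0],-70,0]
    - [[0,-93,0],-80,0]
    - [[-9,-101,0],-90,0]
    - [[-19,-109,0],-100,0]
    - [[-31,-114,0],-110,0]
    - [[-43,-117,0],-120,0]
    - [[-55,-118,0],-130,0]
    - [[-68,-117,0],-140,0]
    - [[-80,-114,0],-150,0]
    - [[-91,-109,0],-160,0]
    - [[-101,-101,0],-170,0]
    - [[-110,-93,0],-180,0]
    - [[-118,-82,0],-190,0]
    - [[-118,-82,0],-190,0]

```text
time_s: 10.42
eef_pos: [0.4644, 0.1506, 0.0826]
eef_rot: [2.981, -0.991, -0.001]
wrist_force: [0.3, -0.3, 0.5]
gripper_width: 0.003
grasp_force: 0.0
```

```bash
python3 - <<'E'
from h import *
o=get_obs();print(o['qpos'],(o['eef_pos'][:2]-[.528,.186])*1e3)
snap('scene','s6');snap('side','d6');print(idx('s6',.099),idx('d6',.099))
E
```

```text
[ 2.18204255e-01  4.38710668e-01  1.92230187e+00 -4.96373067e-05
  7.81014433e-01  2.43072906e+00] [-63.55913104 -35.39790908]
[(262, -110.0), (260, -103.0), (264, -98.0), (266, -80.0), (258, -77.0)] [(242, -69.0), (240, -68.0), (298, -68.0), (296, -67.0), (300, -65.0)]
```

Total so far is about 184°. I'll run a full 270° stroke (C then A), then the return (B).

Request:
move_arm:
  commands:
    - [[5,3,0],0,0]
    - [[10,6,0],0,0]
    - [[16,-3,0],10,0]
    - [[24,-10,0],20,0]
    - [[32,-16,0],30,0]
    - [[42,-20,0],40,0]
    - [[52,-23,0],50,0]
    - [[62,-24,0],60,0]
    - [[73,-23,0],70,0]
    - [[83,-20,0],80,0]
    - [[92,-16,0],90,0]
    - [[101,-10,0],100,0]
    - [[108,-3,0],110,0]
    - [[114,6,0],120,0]
    - [[119,15,0],130,0]
    - [[121,26,0],140,0]
    - [[122,36,0],150,0]
    - [[121,46,0],160,0]
    - [[119,57,0],170,0]
    - [[114,66,0],180,0]

```text
time_s: 13.02
eef_pos: [0.5795, 0.2164, 0.0825]
eef_rot: [0.987, 2.982, 0.0]
wrist_force: [0.7, -0.8, 0.7]
gripper_width: 0.005
grasp_force: 0.7
```

```bash
python3 - <<'E'
from h import *
snap('scene','s7');snap('side','d7');print(idx('s7',.1),idx('d7',.1))
E
```

```text
[(164, -63.0), (166, -63.0), (276, -60.0), (162, -56.0), (278, -56.0)] [(70, -52.0), (68, -51.0), (72, -50.0), (66, -42.0), (74, -37.0)]
```

Request:
move_arm:
  commands:
    - [[-6,9,0],10,0]
    - [[-13,16,0],20,0]
    - [[-22,22,0],30,0]
    - [[-31,26,0],40,0]
    - [[-42,29,0],50,0]
    - [[-52,30,0],60,0]
    - [[-62,29,0],70,0]
    - [[-72,26,0],80,0]
    - [[-82,22,0],90,0]
    - [[-85,27,0],90,0]
    - [[-88,32,0],90,0]
    - [[-77,38,0],80,0]
    - [[-64,41,0],70,0]
    - [[-52,42,0],60,0]
    - [[-39,41,0],50,0]
    - [[-27,38,0],40,0]
    - [[-16,32,0],30,0]
    - [[-6,25,0],20,0]
    - [[3,16,0],10,0]

```text
time_s: 15.5
eef_pos: [0.5825, 0.2322, 0.0825]
eef_rot: [-0.748, -3.051, 0.0]
wrist_force: [-0.1, 0.6, 0.2]
gripper_width: 0.004
grasp_force: 0.0
```

```bash
python3 - <<'E'
from h import *
snap('scene','s8');snap('side','d8');print(idx('s8',.1),idx('d8',.1))
E
```

```text
[(270, -86.0), (268, -85.0), (146, -81.0), (144, -75.0), (272, -69.0)] [(162, -63.0), (164, -60.0), (160, -57.0), (166, -50.0), (158, -44.0)]
```

Request:
move_arm:
  commands:
    - [[7,-10,0],-10,0]
    - [[13,-22,0],-20,0]
    - [[16,-34,0],-30,0]
    - [[17,-46,0],-40,0]
    - [[16,-59,0],-50,0]
    - [[13,-71,0],-60,0]
    - [[7,-82,0],-70,0]
    - [[0,-93,0],-80,0]
    - [[-9,-101,0],-90,0]
    - [[-19,-109,0],-100,0]
    - [[-31,-114,0],-110,0]
    - [[-43,-117,0],-120,0]
    - [[-55,-118,0],-130,0]
    - [[-68,-117,0],-140,0]
    - [[-80,-114,0],-150,0]
    - [[-91,-109,0],-160,0]
    - [[-101,-101,0],-170,0]
    - [[-110,-93,0],-180,0]
    - [[-118,-82,0],-190,0]
    - [[-118,-82,0],-190,0]

```text
time_s: 18.1
eef_pos: [0.4636, 0.1508, 0.0827]
eef_rot: [2.981, -0.991, -0.0]
wrist_force: [0.9, -1.0, 0.1]
gripper_width: 0.005
grasp_force: 0.0
```

```bash
python3 - <<'E'
from h import *
o=get_obs();print(o['time_s'],(o['eef_pos'][:2]-[.528,.186])*1e3)
snap('scene','s9');snap('side','d9');print(idx('s9',.1),idx('d9',.1))
E
```

```text
18.1 [-64.41208161 -35.20483804]
[(154, -59.0), (156, -59.0), (158, -54.0), (200, -52.0), (122, -51.0)] [(296, -71.0), (298, -70.0), (294, -67.0), (300, -65.0), (238, -64.0)]
```

The readings are a bit ambiguous because of shadows, so I'll check by eye.

```bash
python3 - <<'E'
from h import *
a=cv2.imread('pics/s9.png')[200:320,280:400]; b=cv2.imread('pics/d9.png')[200:320,190:310]
cv2.imwrite('pics/c9.png',cv2.resize(np.hstack([a,b]),(800,400),interpolation=cv2.INTER_CUBIC))
for d in(120,156,172,296):
  X=(.528+.038*np.cos(np.radians(d)),.186+.038*np.sin(np.radians(d)),.1)
  print(d,(proj('s9',X)-[280,200])*400/120,(proj('d9',X)-[190,200])*400/120+[400,0])
E
```

```text
120 [264.15041385 218.41864131] [596.23267095 242.96155731]
156 [260.56067776 190.88233442] [631.90064692 227.49825667]
172 [252.75041053 180.02916291] [642.56190183 216.01159612]
296 [161.6211954  189.89993213] [583.40243333 147.63339756]
```

View pics/c9.png

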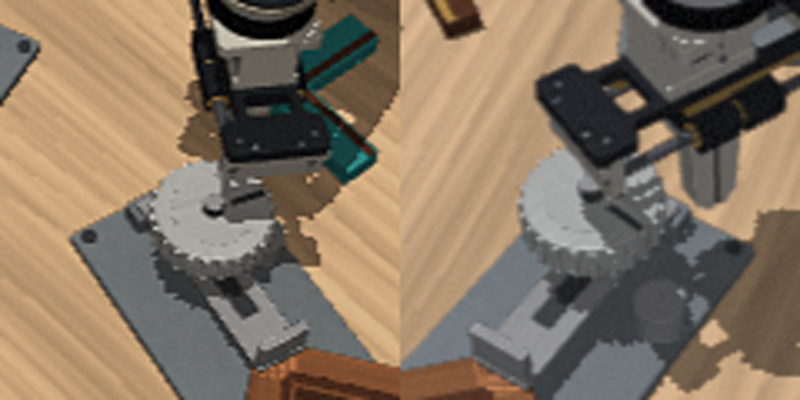

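By eye the groove is at about 156–160°: scene crop (265,192), side crop (640,228). The wheel has turned about 440° in total. One more 270° stroke brings it to about 700–710°, and then I'll lift away and look.

Request:
move_arm:
  commands:
    - [[5,3,0],0,0]
    - [[10,6,0],0,0]
    - [[16,-3,0],10,0]
    - [[24,-10,0],20,0]
    - [[32,-16,0],30,0]
    - [[42,-20,0],40,0]
    - [[52,-23,0],50,0]
    - [[62,-24,0],60,0]
    - [[73,-23,0],70,0]
    - [[83,-20,0],80,0]
    - [[92,-16,0],90,0]
    - [[101,-10,0],100,0]
    - [[108,-3,0],110,0]
    - [[114,6,0],120,0]
    - [[119,15,0],130,0]
    - [[121,26,0],140,0]
    - [[122,36,0],150,0]
    - [[121,46,0],160,0]
    - [[119,57,0],170,0]
    - [[114,66,0],180,0]

```text
time_s: 20.7
eef_pos: [0.5788, 0.2164, 0.0826]
eef_rot: [0.987, 2.981, 0.001]
wrist_force: [2.3, -0.6, -0.4]
gripper_width: 0.004
grasp_force: 0.9
```

Request:
move_arm:
  commands:
    - [[-6,9,0],10,0]
    - [[-13,16,0],20,0]
    - [[-22,22,0],30,0]
    - [[-31,26,0],40,0]
    - [[-42,29,0],50,0]
    - [[-52,30,0],60,0]
    - [[-62,29,0],70,0]
    - [[-72,26,0],80,0]
    - [[-82,22,0],90,0]
    - [[-85,27,0],90,0]
    - [[-88,32,0],90,0]
    - [[-88,32,40],100,0]
    - [[-60,60,70],107,0]
    - [[-25,85,70],113,0]
    - [[-25,85,70],113,0]
    - [[-25,85,70],113,0]

```text
time_s: 22.7
eef_pos: [0.5524, 0.301, 0.152]
eef_rot: [1.931, -2.477, -0.0]
wrist_force: [-0.4, 0.2, -0.7]
gripper_width: 0.004
grasp_force: 0.0
```

```bash
python3 - <<'E'
from h import *
o=get_obs();print(o['time_s'],o['eef_pos'],o['qpos'],o['wrist_force'])
snap('scene','s10');snap('side','d10');print(idx('s10',.102),idx('d10',.102))
a=cv2.imread('pics/s10.png')[210:350,280:420]; b=cv2.imread('pics/d10.png')[220:360,180:320]
cv2.imwrite('pics/c10.png',cv2.resize(np.hstack([a,b]),(800,400),interpolation=cv2.INTER_CUBIC))
E
```

```text
22.7 [0.55241229 0.30097221 0.15199419] [ 4.24900396e-01  5.63094503e-01  1.49569444e+00 -4.58120650e-05
  1.08416471e+00 -2.47012661e+00] [-0.4033246   0.21707293 -0.74709162]
[(138, -116.0), (140, -108.0), (136, -107.0), (142, -92.0), (134, -92.0)] [(246, -77.0), (244, -75.0), (248, -75.0), (242, -69.0), (250, -69.0)]
```

View pics/c10.png

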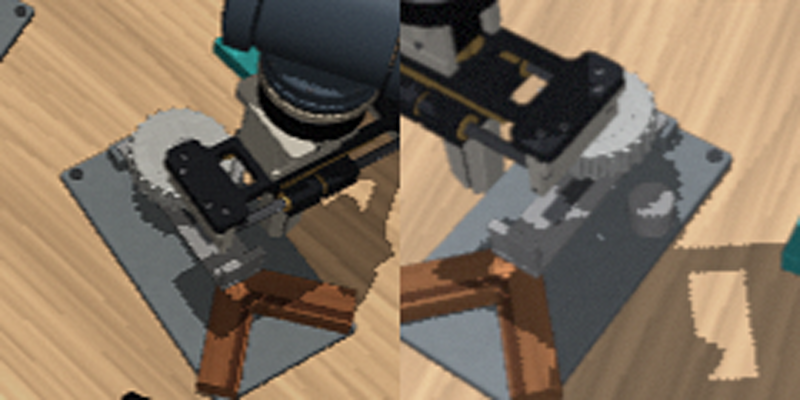

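The gripper hides the wheel here, but the wrist camera now hangs over it.

```bash
python3 - <<'E'
from h import *
snap('wrist','w11'); print(idx('w11',.102))
cv2.imwrite('pics/w11b.png',cv2.resize(cv2.imread('pics/w11.png'),(800,600)))
for d in (30,56,76):print(d,proj('w11',(.528+.038*np.cos(np.radians(d)),.186+.038*np.sin(np.radians(d)),.102))*800/560)
print(proj('w11',(.528,.186,.114))*800/560, [proj('w11',(.5512+s*.973*.02,.2833-s*.232*.02,.066))*800/560 for s in(-1,1)])
E
```

```text
[(70, -130.0), (72, -128.0), (68, -121.0), (74, -117.0), (76, -76.0)]
30 [330.47189035 142.07183927]
56 [361.58215995 162.72209934]
76 [388.95345248 167.66645635]
[387.39574142  74.94923374] [array([426.56651855, 274.28654708]), array([359.71644902, 275.11771924])]
```

View pics/w11b.png

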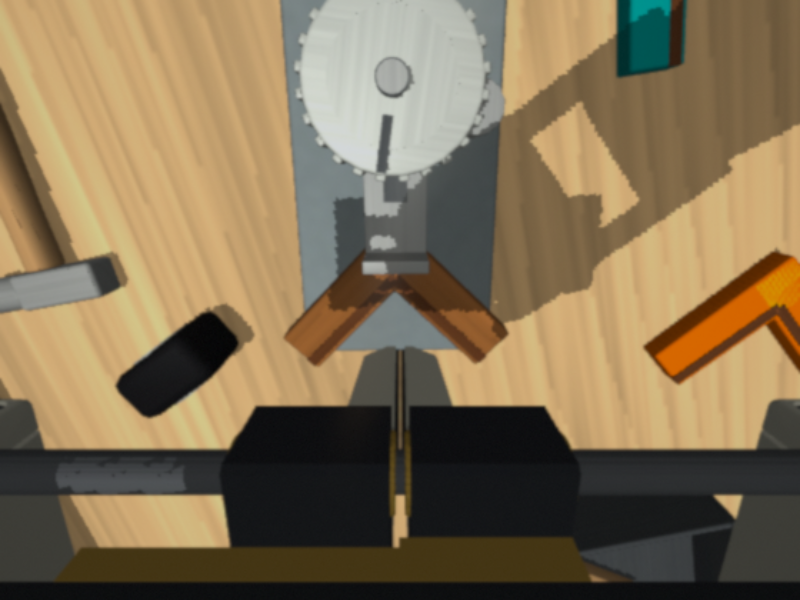

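The groove is now at about 72°, at picture (385,140), so the total is about 715°, or two turns. The lug top edge is at (362–429, 273), where I predicted it. Now I'll go down in front of the lug and push.

Request:
move_arm:
  commands:
    - [[4,4,-40],0,0]
    - [[4,4,-80],0,0]
    - [[4,4,-102],0,0]
    - [[4,4,-102],0,0]

```text
time_s: 23.35
eef_pos: [0.5559, 0.3044, 0.0493]
eef_rot: [1.931, -2.474, -0.001]
wrist_force: [0.6, -0.7, -0.3]
gripper_width: 0.004
grasp_force: 0.0
```

Request:
move_arm:
  commands:
    - [[-1,-6,0],0,0]
    - [[-3,-12,0],0,0]
    - [[-4,-16,0],0,0]
    - [[-5,-20,0],0,0]
    - [[-6,-24,0],0,0]
    - [[-6,-24,0],0,0]

```text
time_s: 24.1
eef_pos: [0.5511, 0.2807, 0.0507]
eef_rot: [1.934, -2.476, 0.0]
wrist_force: [0.9, 2.8, 0.9]
gripper_width: 0.006
grasp_force: 1.1
```

Request:
move_arm:
  commands:
    - [[-1,-5,0],0,0]
    - [[-2,-10,0],0,0]
    - [[-3,-15,0],0,0]
    - [[-5,-20,0],0,0]
    - [[-6,-25,0],0,0]
    - [[-7,-29,0],0,0]
    - [[-8,-32,0],0,0]
    - [[-8,-33,0],0,0]
    - [[-8,-33,0],0,0]

```text
time_s: 25.22
eef_pos: [0.5429, 0.2478, 0.0505]
eef_rot: [1.934, -2.475, 0.0]
wrist_force: [1.6, 1.6, 0.0]
gripper_width: 0.005
grasp_force: 1.0
```

Request:
move_arm:
  commands:
    - [[0,-1,0],0,0]
    - [[0,-2,0],0,0]
    - [[0,-2,0],0,0]

```text
time_s: 25.6
eef_pos: [0.5429, 0.2476, 0.0506]
eef_rot: [-1.933, 2.474, 0.002]
wrist_force: [1.6, 13.8, -1.8]
gripper_width: 0.007
grasp_force: 6.7
```

The force rose to 14 N with no further travel, which is the end stop: the face is at about 56 mm, against 55 expected. I'll back off, lift and check.

Request:
move_arm:
  commands:
    - [[1,4,0],0,0]
    - [[4,18,0],0,0]
    - [[7,30,0],0,0]
    - [[7,30,40],0,0]
    - [[7,30,90],0,0]
    - [[10,50,110],0,0]
    - [[10,50,110],0,0]
    - [[10,50,110],0,0]

```text
time_s: 26.6
eef_pos: [0.5523, 0.2956, 0.1591]
eef_rot: [1.933, -2.474, -0.001]
wrist_force: [-0.3, 0.1, 0.0]
gripper_width: 0.008
grasp_force: 0.0
```

```bash
python3 - <<'E'
from h import *
o=get_obs();print(o['time_s'],o['eef_pos'],o['wrist_force'])
snap('wrist','w12'); print(idx('w12',.102))
cv2.imwrite('pics/w12b.png',cv2.resize(cv2.imread('pics/w12.png'),(800,600)))
c=lambda x,y,z:proj('w12',(.528+.232*x-.973*y,.186+.973*x+.232*y,z))*800/560
print('lug@55',c(.055,.02,.066),c(.055,-.02,.066),'tip if unmoved',c(.073,0,.032),'hub',c(0,0,.114))
E
```

```text
26.6 [0.5522843  0.2956033  0.15914176] [-0.28071482  0.13301514  0.0470508 ]
[(70, -127.0), (72, -124.0), (68, -117.0), (74, -112.0), (76, -72.0)]
lug@55 [428.18439567 205.32159039] [359.9413532  206.08566317] tip if unmoved [395.03770996 227.91908257] hub [390.96821531  90.27938577]
```

View pics/w12b.png

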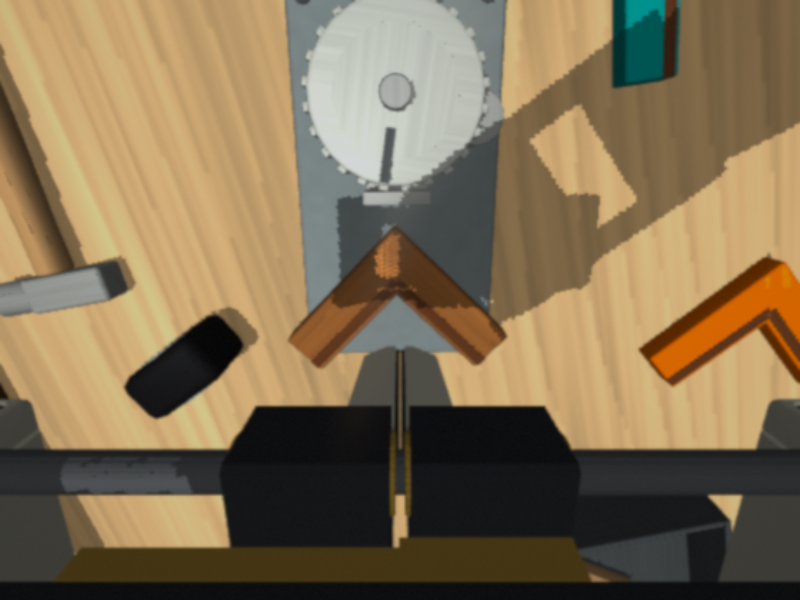

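The lug is back at (395,205), where its end stop should be. The corner lies uncovered with its tip at (395,228), as predicted for an unmoved corner. The groove is at about 71°, and the tin and everything else in view are untouched. Handing in.

```bash
python3 -c "
from plant import ticket
print(ticket.close_job())"
```

```text
the job is handed in; nothing more can be done
None
```

The job is handed in at about 27 s: the wheel is about two turns anticlockwise (roughly 715° by the groove), the strap is back at its end stop, and the frame corner lies uncovered and unmoved.

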